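# Hand-turn the scanning turntable for a scan

### The job

The scanner is taking a pass of the orange bust, so turn its turntable by hand, either way round: ease it into motion, then keep it turning evenly for ten seconds without a break, at about one turn in eleven seconds (never slower than one in twenty or faster than one in seven). The turntable coasts only a few seconds, so stroke it again and again with closed fingertips on the soft black edging of its square plate, with a light touch of a few newtons that follows the flats and corners of the edge as they come round; never press hard, keep the hand on the side away from the scanner, out of its view, and touch neither the white marker sheet nor the bust. Then bring the turntable to rest with the same light touch, hold it still for a moment, and let go, with everything else on the bench left alone.

Things in the scene. Friction and masses are not known exactly. Their poses are not given: they have to be found in the camera images.
- stand: Fixed foot of the home-made turntable: grey disc 190 mm across, 14 mm thick, with a steel bearing. Origin on the bench on the vertical turning axis. Its x axis points away from the robot (within 0.25 rad of world x) at the scanner, a 190 mm grey bar on a tripod, 200 mm tall, fixed 300 mm from the axis; the hand belongs on the -x side. Bearing drag 0.006 N m s/rad, dry friction 0.002 N m.
- platter (a joint): Turntable angle about the stand's axis, rad, anticlockwise from above positive, no stops; at 0 the platter's x (where the bust's nose points) lies along the stand's x. Steel flywheel with square plate, markers and bust: inertia about 0.040 kg m2 (0.027 to 0.060), coasts down with a time constant of about 5 s (3 to 7 s). One turn in 11 s is 0.57 rad/s, in 20 s 0.31, in 7 s 0.9.
- edging: Soft black foam edging round the plate on the flywheel. Outline: square, 250 mm over its flats, corners of 75 mm radius (146 mm from the axis), centred on the axis, sides along the platter's x and y. Outer face upright, 43 to 73 mm above the bench; gives 0.4 mm per newton; a pressed finger drags it to the finger's own speed (friction 0.6 or more). Origin on the axis at its underside.
- markers: White round sheet 216 mm across and 3 mm thick with black tracking dots, lying on the plate, centred on the axis, 17 to 38 mm inside the edging's outer face (top face 76 mm above the bench). Not to be touched. Origin at its underside on the axis.
- bust: Orange 3D-printed bust, 96 mm wide at the shoulders and 152 mm tall, stuck upright on the marker sheet on the axis, its nose towards the platter's +x, top 228 mm above the bench. Not to be touched. Origin at its foot.
- boat: Small green printed boat, 45 x 30 x 57 mm, loose, on the blue cutting mat to the left. Origin at its underside. Leave alone.
- scraper: Scraper, 200 mm long, lying loose on the blue cutting mat to the left. Leave alone.
- alcohol: Clear bottle with blue cap, 62 mm across, 170 mm tall, standing loose at the left. Leave alone.
- glue: Yellow glue stick with red cap, 29 mm across, 92 mm tall, standing loose to the right. Leave alone.
- cutters: Red-handled flush cutters, about 120 mm long, lying loose to the right. Leave alone.

How it is judged (in metres and radians):
On the way, in this order (a step that is already met when the one before it is completed fails the run):
1. eased into motion under the fingertips: 0.5 to 8 N on the edging while it turns at 0.05 to 0.33 rad/s, for 0.2 s (contact force between edging and the fingers between 0.5 and 8 N and (velocity of joint platter between 0.05 and 0.33 rad/s or velocity of joint platter between -0.33 and -0.05 rad/s)), for 0.2 s.
2. an even pace of 0.31 to 0.9 rad/s, either way round, without a break for 10 s, and no touch on the edging above 8 N meanwhile ((velocity of joint platter between 0.31 and 0.9 rad/s or velocity of joint platter between -0.9 and -0.31 rad/s) and contact force between edging and the fingers below 8 N), for 10 s.
3. brought to rest under the fingertips with 0.5 to 8 N on the edging (contact force between edging and the fingers between 0.5 and 8 N and velocity of joint platter between -0.05 and 0.05 rad/s), for 0.3 s.
At the end, for the whole second after the job is handed in: the turntable is let go and at rest (slower than 0.05 rad/s) and each loose thing is within 20 mm of where it was (velocity of joint platter between -0.05 and 0.05 rad/s and contact force between edging and the arm below 0.1 N and distance of each of boat, scraper, alcohol, glue, cutters from where it was at the start of the episode below 0.02 m); the robot touches nothing.
It fails at once if the edging pressed with more than 12 N (contact force between edging and anything else above 12 N).
It fails at once if the turntable spun faster than 1.3 rad/s (velocity of joint platter above 1.3 rad/s or velocity of joint platter below -1.3 rad/s).
It fails at once if the marker sheet or the bust touched (contact force between any of markers, bust and anything else above 0.5 N).
It fails at once if the hand in the scanner's view: more than 50 mm past the turntable's axis towards the scanner, within 350 mm of the axis (x of the grasp point in the frame of stand above 0.05 m and horizontal distance between the grasp point and stand below 0.35 m).
It fails at once if a loose thing on the bench pushed away (distance of any of boat, scraper, alcohol, glue, cutters from where it was at the start of the episode above 0.03 m).
It also fails if it takes over 61 s, if anything falls off the work surface, if the arm or the gripper's body presses on something with over 40 N, if the wrist force passes 120 N, or if a joint passes its speed limit or range.

### The arm

A 6-joint arm with a two-finger parallel gripper is mounted at the origin on the work surface. World frame = base frame: x ahead of the robot, y to its left, z up, the work surface at z = 0. Lengths are in m, angles in degrees, forces in N, time in s.
With the tool pointing down it reaches from about 0.4 to 0.825 m from the base axis. Payload 7 kg.
Tool frame: the origin (TCP) lies midway between the tips of the shut fingers; the grasp point (between the pads) lies ctrl.grasp_offset behind it (ctrl.grasp_offset is the distance from the TCP to the grasp point, in m); z points along the fingers, y is the line along which they close (so a half turn about z gives the same grasp; the last joint's range is limited). The gripper opens to 88 mm and grips with 3 to 60 N. Pads are 19 mm wide; open, the fingers measure 130 mm over their backs; the gripper's body (78 mm by 193 mm) begins 47 mm behind the grasp point.
Start: joints at [81.71, 20.546, 0.682, 0, -70.136, -16.507], TCP at [0.283, 0.613, 0.227] pointing down, gripper open.
Joint ranges: [-176.03, 176.03], [-82.01, 121.73], [-58.28, 71.71], [-173.87, 95.51], [-174.79, -0.11], [-173.66, 173.66]. Speed limits (degrees/s): [136.94, 136.94, 172.46, 180, 180, 180].

### API

Orientations are given as [roll, pitch, yaw] about the fixed x, y, z axes, in that order (R = Rz(yaw) Ry(pitch) Rx(roll)).
In Python, from plant import ctrl gives the robot as it stands. The module is installed in compiled form; this text tells all that it offers.
- The arm moves only by the tool send_rows, never from a script. Its argument "increments" is a list that holds one entry, the list of rows, each a list of 4 numbers: the shift along the world's x, y, z normalised to -1 to 1, where 1 is 0.2 m, then the turn about the world's z normalised to -1 to 1, where 1 is 1.5 rad. In form: [[[x, y, z, roll], ...]]. A call has 1 to 12 rows; each row is the pose to reach, as a shift and turn from the pose commanded when the call began; what a row does not reach only later rows make up. A row lasts 1/8 s, in which the tool goes at most 62.5 mm and 10.7 degrees, less where a joint would pass 70% of its speed; a pose out of reach is approached as far as the arm can. A call with a number of a shift or a turn outside -1 to 1 is refused whole. A call with a gripper value outside its range is refused whole. "jaw" is the opening, from 0 (shut) to 1 (fully open), set as the call begins (left out, the last holds). The fingers move at their own pace and stop on an object; the grip force is fixed at half the most. Time passes only in rows, so rows that repeat a pose let the fingers close. It gives the time, the measured TCP pose, the force, the opening and the grip force at its end, in the units of the state.
- ctrl.get_obs(): the state, without advancing time (a new reading comes with each control period).
- ctrl.snapshot(name): name is "scene" or "side" or "wrist"; returns the picture (400x640x3 uint8, red, green, blue); there is no depth.
- ctrl.calibration(name): a dict with "mtx" (3x3 intrinsics, pixels), "k1" (the pictures are not rectified: a ray, as slopes to the right and down, at radius r is drawn at 1 + k1 r^2 times it, then the intrinsics apply), "eye" and "attitude" of the camera in the world. Camera axes: x right, y up, looking along -z (the intrinsics and any distortion apply to the point x, -y, -z); pixel columns grow to the right and rows downward; lengths in m; the calibration is good to about 2 mm. A picture is of the moment at which its call begins: read the wrist's pose just before it. calibration takes no time and is no camera call; for the wrist camera it gives the pose at the moment of the call.
- ctrl.close_job(): hands the job in; it is judged then, once.
Trained networks look in the newest picture that a camera, given by its name, has taken for a name from the list of things; names that differ only in an ending like _2 or _b are one class to them, and where a whole thing is asked for, a point or a joint stands for the part that bears it (a point fixed in the world has none). Each returns a list of dicts, best first, with "conf" (0 to 1); they miss things now and then, are a little off and sometimes report something else, mostly with a low value. They report only what shows in the picture. A call takes as long as a camera call.
- ctrl.trace(thing, camera): "mask" (400x640 bool, what is visible of it) and "bbox" ([left, top, right, bottom] in pixels, round what is visible of it).
- ctrl.spot_point(thing, camera): "pixel" ([row, column] in pixels: a listed point, or the origin of a listed thing).
The state is a dict: "clock": time; "joint_pos": joint angles; "qvel": joint speeds; "tau": joint torques, N m; "tool_pos": TCP position; "orientation": TCP orientation; "force": force on the tool from outside, world axes, zero at the start; "moment": the same for the moment, N m; "opening": finger opening in m; "gripper_force": force on a finger pad.
Only numpy, scipy, OpenCV 4.12 (cv2) and the standard library are available. Lean on these libraries where they do the work, as an engineer would, in place of code of your own. Each camera call takes 0.05 s, during which the arm holds its last target. There are 200 camera calls.

## Working session

There is one attempt and no reset: what is moved stays moved. The work goes in short steps, Python scripts to look and compute and a tool call to move; the robot and the scene stay as the last step left them, time stands still between calls to the robot, and variables do not carry over. Pictures are saved under pics/ and viewed, at most 10 in all, crops included, and the job is handed in when it is done.

Besides the shell and the picture viewer there is one more tool, called after "Request:" as name(argument=value, ...), one argument or row to a line, values as JSON. send_rows: Moves the arm, as the interface text tells. Its arguments: {"type":"object","properties":{"increments":{"type":"array"},"jaw":{"type":"number"}},"required":["increments"]}

```bash
mkdir -p pics; cat > h.py <<'E'
import numpy as np, cv2
from plant import ctrl
def ray(cam,px):
    c=ctrl.calibration(cam); K=np.array(c["mtx"]); r,cc=px
    d=np.array([(cc-K[0,2])/K[0,0],(r-K[1,2])/K[1,1]]); u=d.copy()
    for _ in range(20): u=d/(1+c["k1"]*(u@u))
    A=np.array(c["attitude"])
    if A.shape!=(3,3):
        raise Exception(str(A))
    return np.array(c["eye"]),A@np.array([u[0],-u[1],-1.])
def onz(cam,px,z):
    e,d=ray(cam,px); return e+d*(z-e[2])/d[2]
E
python3 - <<'E'
from h import *
o=ctrl.get_obs();print(o, ctrl.grasp_offset)
for c in("scene","side"):
    im=ctrl.snapshot(c);cv2.imwrite(f"pics/{c}0.png",im[...,::-1]);print(c,ctrl.calibration(c))
    for t in("stand","edging","markers","bust","platter","boat","alcohol","glue","cutters","scraper"):
        for r in ctrl.spot_point(t,c)[:1]: print(t,r)
E
```

```text
{'clock': 0.0, 'joint_pos': array([ 8.17085559e+01,  2.05915840e+01,  6.31394634e-01, -2.12876170e-02,
       -7.01355062e+01, -1.65062445e+01]), 'qvel': array([-0.07529556,  0.03924371,  0.00684847,  0.02567336,  0.01046795,
       -0.04625126]), 'tau': array([ 1.38869789e-03, -5.82719314e+01,  2.93048644e+01,  6.99741885e+00,
        6.85591658e-03, -1.58814692e-04]), 'tool_pos': array([0.28292131, 0.61228139, 0.22559927]), 'orientation': array([ 1.79902562e+02, -8.00508257e-03, -2.48049320e+01]), 'force': array([ 0.96096461,  0.03189766, -0.21592018]), 'moment': array([ 0.06937503,  0.04576644, -0.02798903]), 'gripper_force': 0.0, 'opening': 0.08753943182146877} 0.0188
scene {'mtx': array([[368.06405088,   0.        , 325.40801207],
       [  0.        , 368.06405088, 206.4033548 ],
       [  0.        ,   0.        ,   1.        ]]), 'k1': 0.0008482334164730653, 'eye': array([ 1.47219515, -0.18774514,  0.76995728]), 'attitude': array([55.21093751, -0.99343908, 74.18080763])}
stand {'pixel': [240.5, 326.0], 'conf': 0.88}
edging {'pixel': [218.4, 419.0], 'conf': 0.23}
markers {'pixel': [220.3, 325.7], 'conf': 0.83}
bust {'pixel': [222.5, 322.1], 'conf': 0.8}Traceback (most recent call last):
  File "<stdin>", line 6, in <module>
ValueError: it knows: alcohol, boat, bust, cutters, edging, glue, markers, scraper, stand
```

```bash
sed -i 's/    if A.shape.*/    from scipy.spatial.transform import Rotation as R/; s/        raise.*/    A=R.from_euler("xyz",A,degrees=True).as_matrix()/' h.py
python3 - <<'E'
from h import *
im=ctrl.snapshot("side");cv2.imwrite("pics/side0.png",im[...,::-1])
Z=dict(stand=0,markers=.073,bust=.076,boat=0,alcohol=0,glue=0,cutters=0,scraper=0,edging=.043)
for c in("scene","side"):
    print(c,ctrl.calibration(c)["eye"])
    for t,z in Z.items():
        for r in ctrl.spot_point(t,c)[:1]: print(t,r["pixel"],r["conf"],onz(c,r["pixel"],z).round(4))
E
```

```text
scene [ 1.47219515 -0.18774514  0.76995728]
stand [240.5, 326.0] 0.88 [0.5959 0.0764 0.    ]
markers [220.3, 325.7] 0.83 [0.5841 0.0774 0.073 ]
bust [222.5, 322.1] 0.8 [0.5961 0.0623 0.076 ]
boat [186.2, 406.3] 0.41 [0.3534 0.4804 0.    ]
alcohol [220.4, 416.5] 0.61 [0.5713 0.4129 0.    ]
glue [252.8, 177.1] 0.67 [ 0.5364 -0.3823  0.    ]
cutters [235.7, 177.0] 0.66 [ 0.4501 -0.3862  0.    ]
scraper [192.9, 450.1] 0.86 [0.4416 0.6254 0.    ]
edging [218.4, 419.0] 0.23 [0.6136 0.3927 0.043 ]
side [ 0.22677347 -0.87648827  0.63040725]
stand [206.5, 353.6] 0.74 [0.6005 0.0841 0.    ]
markers [185.0, 358.1] 0.87 [0.6122 0.0843 0.073 ]
bust [186.1, 350.7] 0.84 [0.5868 0.079  0.076 ]
boat [162.8, 253.6] 0.62 [0.3476 0.4889 0.    ]
alcohol [162.0, 314.9] 0.72 [0.571  0.4285 0.    ]
glue [322.1, 399.6] 0.96 [ 0.5347 -0.3725  0.    ]
cutters [336.3, 361.7] 0.85 [ 0.4467 -0.3842  0.    ]
scraper [146.0, 274.4] 0.59 [0.4516 0.6274 0.    ]
edging [196.2, 354.7] 0.8 [0.5984 0.0729 0.043 ]
```

View pics/scene0.png

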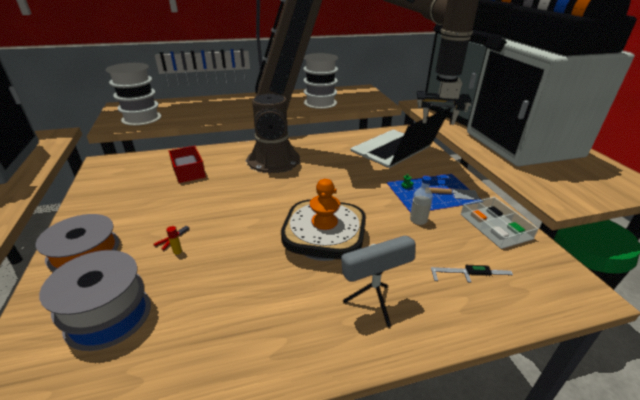

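View pics/side0.png

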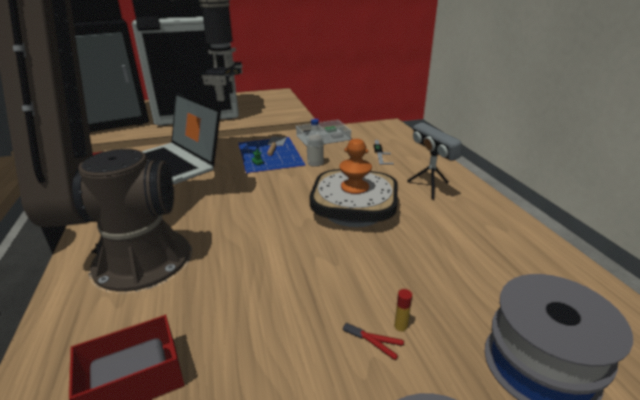

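```bash
cat >> h.py <<'E'
from scipy.spatial.transform import Rotation as R
from scipy.optimize import least_squares
def proj(c,P):
    A=R.from_euler("xyz",c["attitude"],degrees=True).as_matrix(); K=c["mtx"]
    q=(P-c["eye"])@A; u=np.c_[q[:,0],-q[:,1]]/-q[:,2:]
    u=u*(1+c["k1"]*(u**2).sum(1,keepdims=True)); return u@np.array(K)[:2,:2].T+np.array(K)[:2,2]
def outline(th,x,y,n=12):
    a=np.linspace(0,np.pi/2,n); pts=[]
    for k in range(4): pts.append(np.c_[np.cos(a),np.sin(a)]*.075@R2(k*np.pi/2).T+R2(k*np.pi/2)@[.05,.05])
    return np.vstack(pts)@R2(th).T+[x,y]
def R2(t): return np.array([[np.cos(t),-np.sin(t)],[np.sin(t),np.cos(t)]])
def model(c,p):
    o=outline(p[2],p[0],p[1]); P=np.vstack([np.c_[o,np.full(len(o),z)] for z in(.043,.073)])
    return cv2.convexHull(proj(c,P).astype(np.float32))
E
python3 - <<'E'
from h import *
D={}
for n in("scene","side"):
    im=ctrl.snapshot(n);c=ctrl.calibration(n);ms={}
    for t in("edging","markers"):
        r=ctrl.trace(t,n); print(n,t,[(q["conf"],q["bbox"],q["mask"].sum()) for q in r][:3]); ms[t]=r
    D[n]=(c,im,ms)
import pickle;pickle.dump(D,open("d.pkl","wb"))
obs={}
for n,(c,im,ms) in D.items():
    m=ms["edging"][0]["mask"].astype(np.uint8)
    n_,l,s,_=cv2.connectedComponentsWithStats(m); 
    pts=np.argwhere(m)[:,::-1].astype(np.int32)
    hull=cv2.convexHull(pts)
    # dense mask boundary points lying on hull
    cs,_=cv2.findContours(m,cv2.RETR_EXTERNAL,cv2.CHAIN_APPROX_NONE); b=np.vstack(cs)[:,0]
    b=np.array([q for q in b if cv2.pointPolygonTest(hull,(float(q[0]),float(q[1])),True)<1.0]); obs[n]=b
def f(p,names=("scene","side")):
    r=[]
    for n in names:
        H=model(D[n][0],p); r+=[cv2.pointPolygonTest(H,(float(a),float(b)),True)-.5 for a,b in obs[n]]
    return np.array(r)
for names in(("scene","side"),("scene",),("side",)):
  best=[]
  for t0 in np.radians(np.arange(0,90,15)):
    s=least_squares(f,[.597,.079,t0],args=(names,),loss="soft_l1",f_scale=.7,diff_step=1e-3,x_scale=[.01,.01,.1]); best.append((s.cost,*s.x[:2].round(4),np.degrees(s.x[2])%90,np.sqrt(np.mean(s.fun**2))))
  print(names,sorted(best)[:3])
s=sorted(best)[0]
out=[]
for n,(c,im,ms) in D.items():
    v=cv2.resize(im[150:300,250:450],None,fx=3,fy=3)[...,::-1].copy()
    for q in obs[n]: cv2.circle(v,((q-[250,150])*3+1).tolist(),1,(0,255,0),-1)
    out.append(v)
cv2.imwrite("pics/fit0.png",cv2.resize(np.vstack(out),(400,600)))
E
```

```text
scene edging [(0.88, [280.2, 199.0, 366.4, 263.6], np.int64(1280)), (0.57, [281.2, 177.4, 366.7, 260.7], np.int64(4670))]
scene markers [(0.94, [290.6, 204.0, 359.8, 245.5], np.int64(1678))]
side edging [(0.63, [310.8, 167.9, 397.3, 220.9], np.int64(1362)), (0.26, [309.7, 139.1, 397.3, 226.5], np.int64(4793))]
side markers [(0.93, [319.6, 171.4, 392.0, 209.1], np.int64(1504)), (0.19, [308.0, 137.9, 397.0, 229.9], np.int64(5057))]
('scene', 'side') [(np.float64(38.668969891527496), np.float64(0.5953), np.float64(0.0689), np.float64(63.81843349186389), np.float64(0.543405067176243)), (np.float64(38.66901765140257), np.float64(0.5953), np.float64(0.0689), np.float64(63.818717164183155), np.float64(0.5434122375673834)), (np.float64(38.669233270276145), np.float64(0.5953), np.float64(0.069), np.float64(63.82969263614743), np.float64(0.5434815102878868))]
('scene',) [(np.float64(18.456388361205395), np.float64(0.5951), np.float64(0.0699), np.float64(63.72930255727591), np.float64(0.5698171594977594)), (np.float64(18.45641711172462), np.float64(0.5951), np.float64(0.0699), np.float64(63.72843863985806), np.float64(0.5698112495153973)), (np.float64(18.456423963563577), np.float64(0.5951), np.float64(0.0699), np.float64(63.73223978435989), np.float64(0.5698339346678041))]
('side',) [(np.float64(12.66955087339059), np.float64(0.5949), np.float64(0.0672), np.float64(63.68565638747057), np.float64(0.39510143549970045)), (np.float64(12.669567211511433), np.float64(0.5949), np.float64(0.0672), np.float64(63.68428465686549), np.float64(0.39509856747668065)), (np.float64(12.669650192226547), np.float64(0.5949), np.float64(0.0672), np.float64(63.69134756063526), np.float64(0.39511290177614944))]
```

View pics/fit0.png

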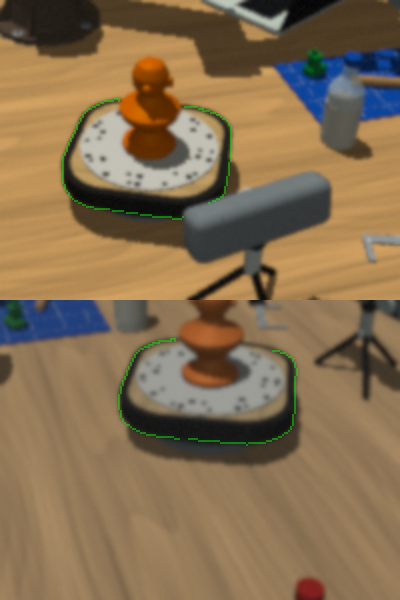

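```bash
python3 - <<'E'
from h import *
# scanner head triangulate
e1,d1=ray("scene",(259,379));e2,d2=ray("side",(140,437))
s=np.linalg.lstsq(np.c_[d1,-d2],e2-e1,rcond=None)[0];p=(e1+d1*s[0]+e2+d2*s[1])/2
print("scanner",p,np.linalg.norm(e1+d1*s[0]-e2-d2*s[1]),"dir deg",np.degrees(np.arctan2(p[1]-.069,p[0]-.595)),np.hypot(p[1]-.069,p[0]-.595))
for px in((165,215),(180,165),(150,150)): print("laptop base side",onz("side",px,0))
e,d=ray("scene",(112,444));e2,d2=ray("side",(97,175))
s=np.linalg.lstsq(np.c_[d,-d2],e2-e,rcond=None)[0];print("laptop top",e+d*s[0],e2+d2*s[1])
for i in range(6):
    ctrl.snapshot("side");o=ctrl.get_obs();print(o["clock"],o["force"].round(2),o["tool_pos"].round(4),o["orientation"].round(2))
E
```

```text
scanner [0.88506925 0.12263217 0.16925045] 0.0016350980411951354 dir deg 10.47536666313023 0.29498572718649263
laptop base side [2.06190525e-01 5.11749822e-01 1.11022302e-16]
laptop base side [0.03196001 0.4382572  0.        ]
laptop base side [-0.04291023  0.73616071  0.        ]
laptop top [0.09245937 0.76279255 0.18897838] [0.0899144  0.76520673 0.19897214]
1.55 [ 0.19 -0.62 -0.27] [0.2831 0.6128 0.2266] [-179.99    0.    -24.8 ]
1.6 [-0.05  0.81 -0.75] [0.2831 0.6127 0.2265] [180.    0.  -24.8]
1.65 [-0.66  0.64  0.01] [0.2831 0.6127 0.2266] [180.   -0.  -24.8]
1.7 [-0.72 -0.22  0.06] [0.2831 0.6127 0.2266] [180.    0.  -24.8]
1.75 [0.01 0.69 0.  ] [0.2831 0.6127 0.2266] [180.   -0.  -24.8]
1.8 [ 0.27 -0.02 -0.8 ] [0.2831 0.6128 0.2266] [-180.     -0.    -24.79]
```

Request:
send_rows(
  increments=[
    [[0.15, -0.3, 0.25, 0], [0.3, -0.6, 0.35, 0], [0.42, -0.9, 0.35, 0.05], [0.55, -1.0, 0.35, 0.1]],
  ],
  jaw=0,
)

```text
clock: 2.3
tool_pos: [0.3934, 0.411, 0.298]
orientation: [-179.9, -0.0, -16.0]
force: [0.7, 1.7, -0.2]
opening: 0.0531
gripper_force: 0.0
```

```bash
cat > pl.py <<'E'
import json,sys,os
from h import *
C=np.array([.595,.069])
def state(): return np.array(json.load(open("cmd.json")))
def plan(way,center=C):
    """way: list of (phi_deg,r,z); prints rows and stores the end pose as commanded"""
    s=state(); rows=[]
    for ph,r,z in way:
        a=np.radians(ph); x,y=np.array(center)+r*np.array([np.cos(a),np.sin(a)])
        d=np.array([x,y,z])-s[:3]; rows.append([*(d/.2).round(3),round(np.radians(ph-180-s[3])/1.5,3)])
    e=np.array(rows[-1]); n=s.copy(); n[:3]+=e[:3]*.2; n[3]+=np.degrees(e[3]*1.5)
    json.dump(n.tolist(),open("cmd.json","w")); print(json.dumps([[[float(v)+0. for v in q] for q in rows]]).replace("-0.0,","0,"),n.round(4).tolist())
E
python3 - <<'E'
import json;json.dump([.393,.413,.297,-16.207],open("cmd.json","w"))
from pl import *
plan([(165,.3,.297),(168,.25,.297),(180,.21,.297),(189,.2,.297),(198.8,.185,.25),(198.8,.185,.2),(198.8,.185,.15),(198.8,.185,.1),(198.8,.185,.052),(198.8,.185,.052),(198.8,.175,.052),(198.8,.17,.052)])
E
```

```text
[[[-0.439, -1.332, 0.0, 0.014], [-0.213, -1.46, 0.0, 0.049], [-0.04, -1.72, 0.0, 0.189], [0.022, -1.876, 0.0, 0.293], [0.134, -2.018, -0.235, 0.407], [0.134, -2.018, -0.485, 0.407], [0.134, -2.018, -0.735, 0.407], [0.134, -2.018, -0.985, 0.407], [0.134, -2.018, -1.225, 0.407], [0.134, -2.018, -1.225, 0.407], [0.182, -2.002, -1.225, 0.407], [0.205, -1.994, -1.225, 0.407]]] [0.434, 0.0142, 0.052, 18.7721]
```

Request:
send_rows(
  increments=[
    [[0.02, -0.28, 0, 0.1], [0.04, -0.56, 0, 0.2], [0.06, -0.84, 0, 0.3], [0.07, -1.0, 0, 0.407]],
  ],
)

```text
clock: 2.8
tool_pos: [0.4069, 0.2104, 0.2971]
orientation: [-180.0, -0.1, 19.0]
force: [0.1, 0.7, -0.4]
opening: 0.0134
gripper_force: 0.0
```

```bash
python3 - <<'E'
import json;json.dump([.407,.213,.297,18.77],open("cmd.json","w"))
from pl import *
plan([(198.8,.186,.29)]*1+[(198.8,.186,z) for z in(.25,.2,.15,.1,.06,.052,.052)]+[(198.8,.172,.052),(198.8,.165,.052),(198.8,.16,.052),(198.8,.16,.052)])
E
```

```text
[[[0.06, -1.02, -0.035, 0.0], [0.06, -1.02, -0.235, 0.0], [0.06, -1.02, -0.485, 0.0], [0.06, -1.02, -0.735, 0.0], [0.06, -1.02, -0.985, 0.0], [0.06, -1.02, -1.185, 0.0], [0.06, -1.02, -1.225, 0.0], [0.06, -1.02, -1.225, 0.0], [0.126, -0.997, -1.225, 0.0], [0.159, -0.986, -1.225, 0.0], [0.183, -0.978, -1.225, 0.0], [0.183, -0.978, -1.225, 0.0]]] [0.4436, 0.0174, 0.052, 18.77]
```

Request:
send_rows(
  increments=[
    [[0.02, -0.3, 0, 0], [0.04, -0.6, 0, 0], [0.06, -0.9, -0.2, 0], [0.06, -1.0, -0.45, 0], [0.06, -1.0, -0.7, 0], [0.06, -1.0, -0.9, 0], [0.06, -1.0, -0.985, 0]],
  ],
)

```text
clock: 3.68
tool_pos: [0.4179, 0.0119, 0.0976]
orientation: [180.0, 0.2, 18.7]
force: [0.5, 0.2, 0.5]
opening: 0.0002
gripper_force: 0.0
```

```bash
python3 - <<'E'
import json;json.dump([.419,.013,.1,18.77],open("cmd.json","w"))
from pl import *
plan([(198.8,.186,.08),(198.8,.186,.06),(198.8,.186,.052),(198.8,.178,.052),(198.8,.17,.052),(198.8,.165,.052),(198.8,.161,.052),(198.8,.159,.052),(198.8,.159,.052),(198.8,.159,.052)])
E
```

```text
[[[0.0, -0.02, -0.1, 0.0], [0.0, -0.02, -0.2, 0.0], [0.0, -0.02, -0.24, 0.0], [0.037, -0.007, -0.24, 0.0], [0.075, 0.006, -0.24, 0.0], [0.099, 0.014, -0.24, 0.0], [0.118, 0.021, -0.24, 0.0], [0.127, 0.024, -0.24, 0.0], [0.127, 0.024, -0.24, 0.0], [0.127, 0.024, -0.24, 0.0]]] [0.4444, 0.0178, 0.052, 18.77]
```

Request:
send_rows(
  increments=[
    [[0, -0.02, -0.1, 0], [0, -0.02, -0.2, 0], [0, -0.02, -0.24, 0], [0.037, -0.007, -0.24, 0], [0.075, 0.006, -0.24, 0], [0.099, 0.014, -0.24, 0], [0.118, 0.021, -0.24, 0], [0.127, 0.024, -0.24, 0], [0.127, 0.024, -0.24, 0], [0.127, 0.024, -0.24, 0]],
  ],
)

```text
clock: 4.92
tool_pos: [0.4443, 0.0175, 0.0516]
orientation: [-180.0, 0.0, 18.8]
force: [0.1, -0.1, 0.1]
opening: 0.0005
gripper_force: 0.0
```

```bash
python3 - <<'E'
from h import *
u=np.array([np.cos(np.radians(18.8)),np.sin(np.radians(18.8)),0])
F=[]
for i in range(5):
    im=ctrl.snapshot("wrist");o=ctrl.get_obs();F.append(o["force"])
cv2.imwrite("pics/w1.png",im[...,::-1]);print(o["clock"],np.mean(F,0),np.mean(F,0)@u,o["tool_pos"],o["orientation"])
E
```

```text
5.175 [0.00618032 0.18824921 0.05493035] 0.06651685190202945 [0.4444685  0.01752086 0.0515936 ] [ 1.79999714e+02 -3.50751719e-03  1.87759797e+01]
```

View pics/w1.png

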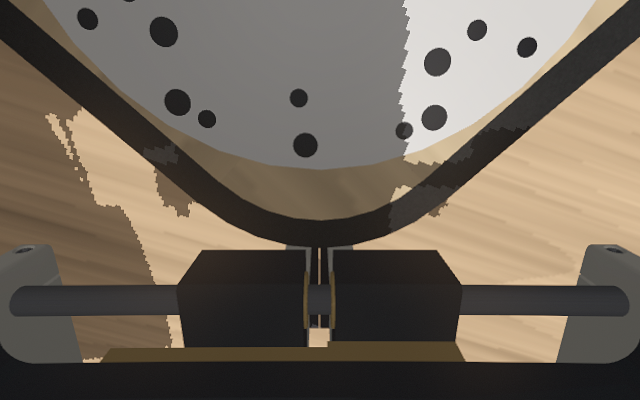

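```bash
cat >> h.py <<'E'
def wristfit(p0,save=None):
    ctrl.snapshot("wrist"); c=ctrl.calibration("wrist"); r=ctrl.trace("edging","wrist")
    if not r: return None
    m=r[0]["mask"].astype(np.uint8); cs,_=cv2.findContours(m,cv2.RETR_LIST,cv2.CHAIN_APPROX_NONE); b=np.vstack(cs)[:,0].astype(float)
    b=b[(b[:,0]>4)&(b[:,0]<635)&(b[:,1]>4)&(b[:,1]<240)]
    p=np.array(p0,float)
    for tol in(25,12,6):
        H=model(c,p); q=b[[abs(cv2.pointPolygonTest(H,tuple(x),True))<tol for x in b]]
        f=lambda p:np.array([cv2.pointPolygonTest(model(c,p),tuple(x),True)-.5 for x in q])
        s=least_squares(f,p,loss="soft_l1",f_scale=1,diff_step=1e-4,x_scale=[.01,.01,.1]); p=s.x
    return p[:2].round(4),np.degrees(p[2])%90,len(q),np.sqrt(np.mean(s.fun**2)),r[0]["conf"]
E
python3 - <<'E'
from h import *
print(wristfit([.595,.069,np.radians(63.8)]))
from pl import *
plan([(198.8,r,.052) for r in(.158,.157,.156,.156)])
E
```

```text
(array([0.5966, 0.0686]), np.float64(64.0633239807705), 536, np.float64(0.4981761603710925), 0.83)
[[[0.005, 0.001, 0.0, 0.0], [0.01, 0.003, 0.0, 0.0], [0.015, 0.005, 0.0, 0.0], [0.015, 0.005, 0.0, 0.0]]] [0.4474, 0.0188, 0.052, 18.77]
```

Request:
send_rows(
  increments=[
    [[0.005, 0.001, 0, 0], [0.01, 0.003, 0, 0], [0.015, 0.005, 0, 0], [0.015, 0.005, 0, 0]],
  ],
)

```text
clock: 5.78
tool_pos: [0.4472, 0.0184, 0.0515]
orientation: [180.0, 0.0, 18.8]
force: [-1.3, -0.4, 1.6]
opening: 0.0002
gripper_force: 0.7
```

```bash
sed -i 's/^C=.*/C=np.array([.5962,.0687])/' pl.py; cat >> h.py <<'E'
def fr(ph,n=4):
    F=[]
    for i in range(n): ctrl.snapshot("wrist"); o=ctrl.get_obs(); F.append(o["force"])
    a=np.radians(ph); F=np.mean(F,0); print(o["clock"],"rad",F@[np.cos(a),np.sin(a),0],"tan",F@[-np.sin(a),np.cos(a),0],o["tool_pos"],o["orientation"][2])
E
python3 - <<'E'
from h import *
fr(199)
from pl import *
print(state(), np.linalg.norm(state()[:2]-C))
plan([(199,r,.052) for r in(.156,.1555,.1555)])
E
```

```text
5.975 rad 1.6027523678590148 tan 0.3869540664929801 [0.44726198 0.01842564 0.05148021] 18.76872668118337
[ 0.4474  0.0188  0.052  18.77  ] 0.15694409832803524
[[[0.006, -0.004, 0.0, 0.003], [0.009, -0.004, 0.0, 0.003], [0.009, -0.004, 0.0, 0.003]]] [0.4492, 0.018, 0.052, 19.0278]
```

```bash
cat >> pl.py <<'E'
def stroke(ph,w0,w1,n,r0,r1=None,pre=(),post=()):
    "cw stroke from ph, speed w0->w1 rad/s over n rows"
    r1=r0 if r1 is None else r1; W=list(pre)
    for k in range(1,n+1):
        t=k*.125;T=n*.125; W.append((ph-np.degrees(w0*t+.5*(w1-w0)*t*t/T),r0+(r1-r0)*k/n,.052))
    print("end phi",W[-1][0]); plan(W+list(post))
E
python3 - <<'E'
import json;json.dump([.4474,.0188,.052,18.77],open("cmd.json","w"))
from pl import *
stroke(199,0,.3,8,.1564,pre=[(199,.1564,.052)])
E
```

```text
end phi 190.40563307303765
[[[0.005, -0.005, 0.0, 0.003], [0.004, -0.003, 0.0, 0.001], [0.002, 0.002, 0.0, -0.004], [-0.001, 0.011, 0.0, -0.011], [-0.004, 0.023, 0.0, -0.022], [-0.009, 0.039, 0.0, -0.036], [-0.014, 0.058, 0.0, -0.054], [-0.02, 0.081, 0.0, -0.074], [-0.025, 0.108, 0.0, -0.097]]] [0.4424, 0.0404, 0.052, 10.4335]
```

Request:
send_rows(
  increments=[
    [[0.005, -0.005, 0, 0.003], [0.004, -0.003, 0, 0.001], [0.002, 0.002, 0, -0.004], [-0.001, 0.011, 0, -0.011], [-0.004, 0.023, 0, -0.022], [-0.009, 0.039, 0, -0.036], [-0.014, 0.058, 0, -0.054], [-0.02, 0.081, 0, -0.074], [-0.025, 0.108, 0, -0.097]],
  ],
)

```text
clock: 7.1
tool_pos: [0.4423, 0.0405, 0.0515]
orientation: [-180.0, 0.0, 10.3]
force: [-2.2, -0.5, 1.2]
opening: 0.0
gripper_force: 1.6
```

```bash
python3 - <<'E'
from h import *
o=ctrl.get_obs();a=np.radians(191);F=o["force"];print("rad",F@[np.cos(a),np.sin(a),0],"tan",F@[-np.sin(a),np.cos(a),0])
from pl import *
stroke(190.4,.3,.58,8,.1564)
E
```

```text
rad 2.275146588781971 tan 0.09540831832010699
end phi 165.18985701424378
[[[-0.005, 0.031, 0.0, -0.027], [-0.009, 0.065, 0.0, -0.056], [-0.012, 0.103, 0.0, -0.089], [-0.013, 0.144, 0.0, -0.124], [-0.012, 0.189, 0.0, -0.162], [-0.007, 0.237, 0.0, -0.203], [0.001, 0.288, 0.0, -0.247], [0.013, 0.341, 0.0, -0.294]]] [0.445, 0.1086, 0.052, -14.834]
```

Request:
send_rows(
  increments=[
    [[-0.005, 0.031, 0, -0.027], [-0.009, 0.065, 0, -0.056], [-0.012, 0.103, 0, -0.089], [-0.013, 0.144, 0, -0.124], [-0.012, 0.189, 0, -0.162], [-0.007, 0.237, 0, -0.203], [0.001, 0.288, 0, -0.247], [0.013, 0.341, 0, -0.294]],
  ],
)

```text
clock: 8.1
tool_pos: [0.4451, 0.1092, 0.0515]
orientation: [-180.0, -0.0, -15.0]
force: [-2.1, 0.8, -0.5]
opening: 0.0003
gripper_force: 1.5
```

```bash
cat >> h.py <<'E'
def fo(ph):
    o=ctrl.get_obs();a=np.radians(ph);F=o["force"];p=o["tool_pos"][:2]-[.5962,.0687];print(o["clock"],"rad",F@[np.cos(a),np.sin(a),0],"tan",F@[-np.sin(a),np.cos(a),0],"r",np.hypot(*p),"phi",np.degrees(np.arctan2(p[1],p[0]))%360,"yaw",o["orientation"][2]+180)
E
python3 - <<'E'
from h import *
fo(166)
from pl import *
stroke(165.2,.58,.6,5,.1564)
E
```

```text
8.1 rad 2.267328265120077 tan -0.24139839653263373 r 0.15646311153367862 phi 165.00529523195357 yaw 164.98902285304933
end phi 144.0721813045509
[[[0.016, 0.055, 0.0, -0.048], [0.037, 0.108, 0.0, -0.097], [0.062, 0.16, 0.0, -0.146], [0.09, 0.211, 0.0, -0.196], [0.123, 0.259, 0.0, -0.245]]] [0.4696, 0.1604, 0.052, -35.8902]
```

```bash
python3 - <<'E'
import json;json.dump([.445,.1086,.052,-14.834],open("cmd.json","w"))
from pl import *
stroke(165.2,.58,.6,5,.1564,post=[(140,.164,.052)])
b=[(140+(205-140)*k/7,.174 if k<7 else .168,.052) for k in range(1,8)]
plan(b+[(201.4,.161,.052),(197.8,.1572,.052),(194,.1564,.052),(190.1,.1564,.052),(186,.1564,.052)])
E
```

```text
end phi 144.0721813045509
[[[0.016, 0.055, 0.0, -0.048], [0.037, 0.108, 0.0, -0.097], [0.062, 0.16, 0.0, -0.146], [0.09, 0.211, 0.0, -0.196], [0.123, 0.259, 0.0, -0.245], [0.128, 0.328, 0.0, -0.293]]] [0.4706, 0.1742, 0.052, -40.0155]
[[[-0.12, -0.083, 0.0, 0.108], [-0.182, -0.21, 0.0, 0.216], [-0.223, -0.344, 0.0, 0.324], [-0.241, -0.484, 0.0, 0.432], [-0.237, -0.625, 0.0, 0.54], [-0.209, -0.763, 0.0, 0.648], [-0.133, -0.882, 0.0, 0.756], [-0.121, -0.821, 0.0, 0.715], [-0.12, -0.768, 0.0, 0.673], [-0.131, -0.717, 0.0, 0.628], [-0.142, -0.665, 0.0, 0.583], [-0.15, -0.609, 0.0, 0.535]]] [0.4406, 0.0524, 0.052, 5.9644]
```

Request:
send_rows(
  increments=[
    [[0.016, 0.055, 0, -0.048], [0.037, 0.108, 0, -0.097], [0.062, 0.16, 0, -0.146], [0.09, 0.211, 0, -0.196], [0.123, 0.259, 0, -0.245], [0.128, 0.328, 0, -0.293]],
  ],
)

```text
clock: 8.85
tool_pos: [0.4719, 0.1754, 0.0518]
orientation: [-179.9, -0.0, -40.2]
force: [-0.2, 0.3, -0.3]
opening: 0.0005
gripper_force: 0.0
```

Request:
send_rows(
  increments=[
    [[-0.12, -0.083, 0, 0.108], [-0.182, -0.21, 0, 0.216], [-0.223, -0.344, 0, 0.324], [-0.241, -0.484, 0, 0.432], [-0.237, -0.625, 0, 0.54], [-0.209, -0.763, 0, 0.648], [-0.133, -0.882, 0, 0.756], [-0.121, -0.821, 0, 0.715], [-0.12, -0.768, 0, 0.673], [-0.131, -0.717, 0, 0.628], [-0.142, -0.665, 0, 0.583], [-0.15, -0.609, 0, 0.535]],
  ],
)

```text
clock: 10.35
tool_pos: [0.4406, 0.0527, 0.0517]
orientation: [-180.0, -0.0, 5.8]
force: [-3.6, -0.3, 0.4]
opening: 0.0003
gripper_force: 1.7
```

```bash
python3 - <<'E'
from h import *
fo(186)
E
```

```text
10.35 rad 3.650046955832173 tan -0.0592069575621903 r 0.15646386186357264 phi 185.86428089992637 yaw 185.7817085704824
```

```bash
python3 - <<'E'
from pl import *
stroke(186,.58,.6,9,.1564,post=[(144,.164,.052)])
plan([(144+(206-144)*k/7,.174 if k<7 else .168,.052) for k in range(1,8)])
E
```

```text
end phi 147.96992634819162
[[[-0.004, 0.056, 0.0, -0.048], [-0.003, 0.113, 0.0, -0.097], [0.001, 0.17, 0.0, -0.145], [0.01, 0.227, 0.0, -0.194], [0.023, 0.283, 0.0, -0.244], [0.04, 0.339, 0.0, -0.293], [0.061, 0.393, 0.0, -0.342], [0.086, 0.446, 0.0, -0.392], [0.115, 0.496, 0.0, -0.442], [0.115, 0.563, 0.0, -0.488]]] [0.4636, 0.165, 0.052, -35.9761]
[[[-0.111, -0.085, 0.0, 0.103], [-0.163, -0.209, 0.0, 0.206], [-0.195, -0.339, 0.0, 0.309], [-0.207, -0.473, 0.0, 0.412], [-0.198, -0.607, 0.0, 0.515], [-0.168, -0.738, 0.0, 0.618], [-0.092, -0.85, 0.0, 0.721]]] [0.4452, -0.005, 0.052, 25.9892]
```

Request:
send_rows(
  increments=[
    [[-0.004, 0.056, 0, -0.048], [-0.003, 0.113, 0, -0.097], [0.001, 0.17, 0, -0.145], [0.01, 0.227, 0, -0.194], [0.023, 0.283, 0, -0.244], [0.04, 0.339, 0, -0.293], [0.061, 0.393, 0, -0.342], [0.086, 0.446, 0, -0.392], [0.115, 0.496, 0, -0.442], [0.115, 0.563, 0, -0.488]],
  ],
)

```text
clock: 11.6
tool_pos: [0.4649, 0.1663, 0.0519]
orientation: [-179.9, -0.0, -36.1]
force: [0.5, -0.2, -0.3]
opening: 0.0004
gripper_force: 0.0
```

Request:
send_rows(
  increments=[
    [[-0.111, -0.085, 0, 0.103], [-0.163, -0.209, 0, 0.206], [-0.195, -0.339, 0, 0.309], [-0.207, -0.473, 0, 0.412], [-0.198, -0.607, 0, 0.515], [-0.168, -0.738, 0, 0.618], [-0.092, -0.85, 0, 0.721]],
  ],
)

```text
clock: 12.48
tool_pos: [0.4465, -0.0054, 0.0521]
orientation: [180.0, -0.2, 26.3]
force: [0.6, -0.2, 1.0]
opening: 0.0002
gripper_force: 0.0
```

```bash
python3 - <<'E'
from h import *
fo(206)
# corner expected ~206 => theta=corner-135 = 71
t=ctrl.get_obs()["clock"]
for t0 in (71,): print(t,wristfit([.5962,.0687,np.radians(t0)]),ctrl.get_obs()["clock"])
E
```

```text
12.475 rad -0.4610642387267945 tan 0.4690422315411239 r 0.16705267639285798 phi 206.32812347430217 yaw 206.2733547337828
12.475 (array([0.5976, 0.0691]), np.float64(68.49274985771622), 637, np.float64(0.474786312724572), 0.93) 12.575
```

```bash
python3 - <<'E'
from pl import *
stroke(194.3,.52,.6,9,.1564,pre=[(197.9,.161,.052),(194.3,.1572,.052)])
stroke(158.2,.6,.6,2,.1564,post=[(145.3,.164,.052)]+[(145.3+(207-145.3)*k/7,.174 if k<7 else .168,.052) for k in range(1,8)])
E
```

```text
end phi 158.20365890675816
[[[-0.011, 0.121, 0.0, -0.094], [-0.007, 0.174, 0.0, -0.136], [-0.014, 0.225, 0.0, -0.18], [-0.022, 0.277, 0.0, -0.224], [-0.026, 0.33, 0.0, -0.269], [-0.027, 0.384, 0.0, -0.315], [-0.024, 0.438, 0.0, -0.362], [-0.017, 0.493, 0.0, -0.409], [-0.006, 0.549, 0.0, -0.457], [0.009, 0.604, 0.0, -0.506], [0.029, 0.659, 0.0, -0.556]]] [0.451, 0.1268, 0.052, -21.7954]
end phi 149.60563307303764
[[[0.024, 0.053, 0.0, -0.05], [0.051, 0.105, 0.0, -0.1], [0.052, 0.176, 0.0, -0.15], [-0.057, 0.089, 0.0, -0.048], [-0.106, -0.035, 0.0, 0.055], [-0.135, -0.166, 0.0, 0.158], [-0.144, -0.299, 0.0, 0.26], [-0.132, -0.432, 0.0, 0.363], [-0.101, -0.562, 0.0, 0.465], [-0.022, -0.672, 0.0, 0.568]]] [0.4466, -0.0076, 0.052, 27.0206]
```

Request:
send_rows(
  increments=[
    [[-0.011, 0.121, 0, -0.094], [-0.007, 0.174, 0, -0.136], [-0.014, 0.225, 0, -0.18], [-0.022, 0.277, 0, -0.224], [-0.026, 0.33, 0, -0.269], [-0.027, 0.384, 0, -0.315], [-0.024, 0.438, 0, -0.362], [-0.017, 0.493, 0, -0.409], [-0.006, 0.549, 0, -0.457], [0.009, 0.604, 0, -0.506], [0.029, 0.659, 0, -0.556]],
  ],
)

```text
clock: 13.95
tool_pos: [0.4511, 0.1278, 0.0517]
orientation: [-179.9, -0.0, -22.0]
force: [-1.9, 1.0, -0.6]
opening: 0.0003
gripper_force: 1.2
```

Request:
send_rows(
  increments=[
    [[0.024, 0.053, 0, -0.05], [0.051, 0.105, 0, -0.1], [0.052, 0.176, 0, -0.15], [-0.057, 0.089, 0, -0.048], [-0.106, -0.035, 0, 0.055], [-0.135, -0.166, 0, 0.158], [-0.144, -0.299, 0, 0.26], [-0.132, -0.432, 0, 0.363], [-0.101, -0.562, 0, 0.465], [-0.022, -0.672, 0, 0.568]],
  ],
)

```text
clock: 15.2
tool_pos: [0.4474, -0.0079, 0.0521]
orientation: [180.0, -0.1, 27.2]
force: [-0.3, 0.9, 0.8]
opening: 0.0002
gripper_force: 0.0
```

```bash
python3 - <<'E'
from h import *
t=ctrl.get_obs()["clock"]
print(t,wristfit([.5962,.0687,np.radians(69)]),ctrl.get_obs()["clock"])
t=ctrl.get_obs()["clock"]
print(t,wristfit([.5962,.0687,np.radians(65)]),ctrl.get_obs()["clock"])
E
```

```text
15.2 (array([0.5977, 0.0691]), np.float64(72.11940965430198), 638, np.float64(0.5603431017646777), 0.76) 15.3
15.3 (array([0.596 , 0.0683]), np.float64(68.49783214625587), 640, np.float64(0.5675386534576097), 0.75) 15.4
```

```bash
python3 - <<'E'
from pl import *
stroke(193.6,.54,.6,9,.1564,pre=[(197.5,.161,.052),(193.6,.1572,.052)])
stroke(156.9,.6,.6,2,.1564,post=[(144,.164,.052)]+[(144+(206-144)*k/7,.174 if k<7 else .168,.052) for k in range(1,8)])
E
```

```text
end phi 156.85908138723596
[[[-0.02, 0.139, 0.0, -0.111], [-0.016, 0.197, 0.0, -0.156], [-0.023, 0.25, 0.0, -0.201], [-0.03, 0.303, 0.0, -0.247], [-0.034, 0.357, 0.0, -0.294], [-0.033, 0.412, 0.0, -0.341], [-0.029, 0.468, 0.0, -0.388], [-0.021, 0.524, 0.0, -0.436], [-0.009, 0.579, 0.0, -0.485], [0.008, 0.634, 0.0, -0.534], [0.029, 0.689, 0.0, -0.584]]] [0.4524, 0.1302, 0.052, -23.1705]
end phi 148.30563307303765
[[[0.025, 0.052, 0.0, -0.049], [0.054, 0.103, 0.0, -0.099], [0.056, 0.174, 0.0, -0.149], [-0.055, 0.089, 0.0, -0.046], [-0.107, -0.035, 0.0, 0.057], [-0.139, -0.165, 0.0, 0.16], [-0.151, -0.299, 0.0, 0.263], [-0.142, -0.433, 0.0, 0.366], [-0.112, -0.564, 0.0, 0.469], [-0.036, -0.676, 0.0, 0.572]]] [0.4452, -0.005, 0.052, 25.9892]
```

Request:
send_rows(
  increments=[
    [[-0.02, 0.139, 0, -0.111], [-0.016, 0.197, 0, -0.156], [-0.023, 0.25, 0, -0.201], [-0.03, 0.303, 0, -0.247], [-0.034, 0.357, 0, -0.294], [-0.033, 0.412, 0, -0.341], [-0.029, 0.468, 0, -0.388], [-0.021, 0.524, 0, -0.436], [-0.009, 0.579, 0, -0.485], [0.008, 0.634, 0, -0.534], [0.029, 0.689, 0, -0.584]],
  ],
)

```text
clock: 16.77
tool_pos: [0.4519, 0.1312, 0.0516]
orientation: [-180.0, 0.0, -23.4]
force: [-1.7, 0.5, 1.2]
opening: 0.0007
gripper_force: 0.6
```

Request:
send_rows(
  increments=[
    [[0.025, 0.052, 0, -0.049], [0.054, 0.103, 0, -0.099], [0.056, 0.174, 0, -0.149], [-0.055, 0.089, 0, -0.046], [-0.107, -0.035, 0, 0.057], [-0.139, -0.165, 0, 0.16], [-0.151, -0.299, 0, 0.263], [-0.142, -0.433, 0, 0.366], [-0.112, -0.564, 0, 0.469], [-0.036, -0.676, 0, 0.572]],
  ],
)

```text
clock: 18.02
tool_pos: [0.4451, -0.0052, 0.0519]
orientation: [-180.0, -0.1, 26.2]
force: [0.9, 0.4, 0.3]
opening: 0.0007
gripper_force: 0.0
```

```bash
python3 - <<'E'
from h import *
t=ctrl.get_obs()["clock"]
print(t,wristfit([.5962,.0687,np.radians(72)]),ctrl.get_obs()["clock"])
E
```

```text
18.025 (array([0.5975, 0.0692]), np.float64(73.15319155824331), 635, np.float64(0.448235256536516), 0.75) 18.125
```

```bash
python3 - <<'E'
from pl import *
stroke(198.5,.52,.6,9,.1564,pre=[(202,.161,.052),(198.5,.1572,.052)])
stroke(162.4,.6,.6,3,.1564,post=[(145.3,.164,.052)]+[(145.3+(207-145.3)*k/7,.174 if k<7 else .168,.052) for k in range(1,8)])
E
```

```text
end phi 162.40365890675815
[[[0.009, 0.067, 0.0, -0.046], [0.01, 0.119, 0.0, -0.087], [-0.001, 0.169, 0.0, -0.131], [-0.013, 0.22, 0.0, -0.175], [-0.021, 0.273, 0.0, -0.22], [-0.026, 0.326, 0.0, -0.266], [-0.027, 0.381, 0.0, -0.313], [-0.024, 0.437, 0.0, -0.36], [-0.017, 0.493, 0.0, -0.409], [-0.006, 0.549, 0.0, -0.458], [0.01, 0.605, 0.0, -0.507]]] [0.4472, 0.116, 0.052, -17.5842]
end phi 149.5084496095565
[[[0.019, 0.055, 0.0, -0.05], [0.043, 0.109, 0.0, -0.1], [0.071, 0.16, 0.0, -0.15], [0.071, 0.23, 0.0, -0.199], [-0.038, 0.143, 0.0, -0.097], [-0.087, 0.019, 0.0, 0.006], [-0.116, -0.112, 0.0, 0.109], [-0.125, -0.245, 0.0, 0.211], [-0.113, -0.378, 0.0, 0.314], [-0.082, -0.508, 0.0, 0.416], [-0.003, -0.618, 0.0, 0.519]]] [0.4466, -0.0076, 0.052, 27.0206]
```

Request:
send_rows(
  increments=[
    [[0.009, 0.067, 0, -0.046], [0.01, 0.119, 0, -0.087], [-0.001, 0.169, 0, -0.131], [-0.013, 0.22, 0, -0.175], [-0.021, 0.273, 0, -0.22], [-0.026, 0.326, 0, -0.266], [-0.027, 0.381, 0, -0.313], [-0.024, 0.437, 0, -0.36], [-0.017, 0.493, 0, -0.409], [-0.006, 0.549, 0, -0.458], [0.01, 0.605, 0, -0.507]],
  ],
)

```text
clock: 19.5
tool_pos: [0.4464, 0.117, 0.0515]
orientation: [-180.0, 0.0, -17.9]
force: [-0.6, -0.3, 0.7]
opening: 0.0004
gripper_force: 0.5
```

Request:
send_rows(
  increments=[
    [[0.019, 0.055, 0, -0.05], [0.043, 0.109, 0, -0.1], [0.071, 0.16, 0, -0.15], [0.071, 0.23, 0, -0.199], [-0.038, 0.143, 0, -0.097], [-0.087, 0.019, 0, 0.006], [-0.116, -0.112, 0, 0.109], [-0.125, -0.245, 0, 0.211], [-0.113, -0.378, 0, 0.314], [-0.082, -0.508, 0, 0.416], [-0.003, -0.618, 0, 0.519]],
  ],
)

```text
clock: 20.88
tool_pos: [0.4463, -0.0077, 0.0518]
orientation: [-180.0, -0.0, 27.1]
force: [0.6, 0.0, 0.6]
opening: 0.0004
gripper_force: 0.0
```

```bash
python3 - <<'E'
from h import *
t=ctrl.get_obs()["clock"]
print(t,wristfit([.5962,.0687,np.radians(74)]),ctrl.get_obs()["clock"])
E
```

```text
20.875 (array([0.5977, 0.0693]), np.float64(74.06459364070723), 636, np.float64(0.5824545698703687), 0.93) 20.975
```

```bash
python3 - <<'E'
from pl import *
stroke(199.5,.5,.5,4,.1564,.1562,pre=[(203,.161,.052),(199.5,.1572,.052)])
stroke(185.2,.5,0,12,.1562,.1560)
E
```

```text
end phi 185.1760551217294
[[[0.007, 0.067, 0.0, -0.047], [0.007, 0.119, 0.0, -0.088], [-0.004, 0.167, 0.0, -0.129], [-0.015, 0.215, 0.0, -0.171], [-0.024, 0.263, 0.0, -0.213], [-0.03, 0.311, 0.0, -0.254]]] [0.4406, 0.0546, 0.052, 5.1909]
end phi 163.71408268259412
[[[-0.003, 0.046, 0.0, -0.04], [-0.003, 0.089, 0.0, -0.076], [-0.001, 0.128, 0.0, -0.109], [0.003, 0.162, 0.0, -0.139], [0.007, 0.192, 0.0, -0.165], [0.012, 0.218, 0.0, -0.187], [0.016, 0.24, 0.0, -0.206], [0.021, 0.258, 0.0, -0.222], [0.024, 0.272, 0.0, -0.234], [0.027, 0.281, 0.0, -0.243], [0.029, 0.287, 0.0, -0.248], [0.029, 0.289, 0.0, -0.25]]] [0.4464, 0.1124, 0.052, -16.295]
```

Request:
send_rows(
  increments=[
    [[0.007, 0.067, 0, -0.047], [0.007, 0.119, 0, -0.088], [-0.004, 0.167, 0, -0.129], [-0.015, 0.215, 0, -0.171], [-0.024, 0.263, 0, -0.213], [-0.03, 0.311, 0, -0.254]],
  ],
)

```text
clock: 21.72
tool_pos: [0.4395, 0.0555, 0.0515]
orientation: [180.0, 0.0, 4.8]
force: [-1.4, -0.8, -0.6]
opening: 0.0005
gripper_force: 0.7
```

Request:
send_rows(
  increments=[
    [[-0.003, 0.046, 0, -0.04], [-0.003, 0.089, 0, -0.076], [-0.001, 0.128, 0, -0.109], [0.003, 0.162, 0, -0.139], [0.007, 0.192, 0, -0.165], [0.012, 0.218, 0, -0.187], [0.016, 0.24, 0, -0.206], [0.021, 0.258, 0, -0.222], [0.024, 0.272, 0, -0.234], [0.027, 0.281, 0, -0.243], [0.029, 0.287, 0, -0.248], [0.029, 0.289, 0, -0.25]],
  ],
)

```text
clock: 23.22
tool_pos: [0.4463, 0.112, 0.0515]
orientation: [180.0, 0.0, -16.3]
force: [-4.7, 0.8, 1.4]
opening: 0.0006
gripper_force: 2.1
```

```bash
python3 - <<'E'
from h import *
fr(163.7,6)
for i in range(2): t=ctrl.get_obs()["clock"];print(t,wristfit([.5962,.0687,np.radians(29)]))
fr(163.7,4)
E
```

```text
23.525 rad 4.327469494722185 tan -0.2858467198482044 [0.44637577 0.11198345 0.05149161] -16.296469560000986
23.525 (array([0.5983, 0.0677]), np.float64(28.8878696086321), 506, np.float64(0.5067944487235565), 0.63)
23.625 (array([0.5983, 0.0677]), np.float64(28.955423049996856), 506, np.float64(0.5655579614314487), 0.93)
23.925 rad 3.971365823242546 tan 0.23011585357736386 [0.44644909 0.11209523 0.05151157] -16.293823732615042
```

Request:
send_rows(
  increments=[
    [[-0.01, 0.003, 0, 0], [-0.03, 0.008, 0, 0], [-0.07, 0.02, 0, 0], [-0.12, 0.035, 0, 0], [-0.12, 0.035, 0.2, 0], [-0.12, 0.035, 0.45, 0], [-0.12, 0.035, 0.7, 0], [-0.12, 0.035, 0.7, 0]],
  ],
)

```text
clock: 24.92
tool_pos: [0.4241, 0.1207, 0.1956]
orientation: [-179.6, -0.3, -16.2]
force: [-0.3, 0.2, -1.3]
opening: 0.0007
gripper_force: 0.0
```

```bash
python3 - <<'E'
from h import *
for i in range(3): t=ctrl.get_obs()["clock"];print(t,wristfit([.5962,.0687,np.radians(29)]))
for i in range(10): ctrl.snapshot("side")
t=ctrl.get_obs()["clock"];print(t,wristfit([.5962,.0687,np.radians(29)]))
ctrl.snapshot("side")
for n in("boat","alcohol","glue","cutters","scraper"):
    r=ctrl.spot_point(n,"side")[:1]; print(n,[q["pixel"] for q in r])
E
```

```text
24.925 (array([0.5953, 0.067 ]), np.float64(28.11962501947158), 382, np.float64(0.5434682036330669), 0.94)
25.025 (array([0.5959, 0.0675]), np.float64(28.106515277923293), 380, np.float64(0.6013971860507354), 0.73)
25.125 (array([0.5961, 0.0682]), np.float64(28.144327322300136), 376, np.float64(0.4885066399532589), 0.56)
25.725 (array([0.5967, 0.0681]), np.float64(28.185635629074437), 380, np.float64(0.6151581255705009), 0.86)
boat [[165.3, 257.2]]
alcohol [[164.1, 315.4]]
glue [[323.5, 400.4]]
cutters [[334.5, 361.1]]
scraper [[145.9, 274.5]]
```

At rest, released, and the loose things are where they were.

```bash
python3 -c "
from plant import ctrl
print(ctrl.close_job())"
```

```text
the job is handed in; nothing more can be done
None
```

I handed the job in with no verdict returned: the turntable was eased into motion and kept turning at an estimated 0.45–0.63 rad/s for about 13 s over five light strokes (readings up to about 4 N), then held still under about 4 N for over half a second and released at rest, with the loose things still within a few pixels of where they started.

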